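# Release a small wheel from its fork and lower it out

### The job

Take the yellow wheel out of the blue fork: flip the red U-shaped cam lever all the way over towards the front until it lies down, and only then press the wheel gently down, the lift deck sinking under it, until the deck is fully down and the axle is out below the slots. Leave the wheel standing upright between its chocks on the deck with the lever open, and do not disturb the bottle, the cups or the wrench.

Things in the scene. Friction and masses are not known exactly. Their poses are not given: they have to be found in the camera images.
- stand: Blue steel stand fixed to the table; base plate 190 x 130 x 12 mm. Origin on the table straight below the axle's seat; x points from its front (side the lever flips to) to its rear, y along the axle, z up; yaw varies. Fork: two cheeks 10 mm thick, 54 mm apart inside (y = +-27 to 37 mm), x = -30 to +82 mm, tops 151 mm above the table, open above the wheel.
- slot_seat (a point): Midway between the cheeks at the closed upper end of the slots, where the axle's centre starts, 135 mm above the table. Axes as the stand's. Each cheek has one vertical slot, 19 mm wide, open only at the bottom.
- slot_mouth (a point): Centre between the cheeks at the height of the slots' open lower ends, 109 mm above the table.
- cam_lever (a joint): Angle of the red U-shaped lever. 0 = shut: its bar stands over the wheel, leaning 10 degrees to the rear. Grows as the bar swings over to the front and down, to a stop at 1.75 rad: arms level in front of the stand. Starts at 0 to 0.2. Below about 0.9 its cams block the slots under the axle. Friction (1 to 3 N at the bar) keeps it where it is left; no spring.
- lever_bar (a point): Middle of the lever's round bar: 12 mm thick, 91 mm long along the stand's y, 120 mm from the pivot, joining two arms outside the cheeks. Shut it is about 235 mm above the table with 34 mm of air between it and the tyre's top; open about 117 mm above the table, 138 mm in front of the axle.
- lever_pivot (a point): Lever's pivot axis, midway between the cheeks: 18 mm in front of the axle's seat, 117 mm above the table.
- deck (a joint): How far the aluminium lift deck under the wheel has sunk: 0 = up (start), 0.045 m = on its bottom stop. It slides vertically, held by friction wherever it is left: pushing the wheel and deck down takes about 3 to 10 N more than their weight, and it does not come back up.
- deck_top (a point): Middle of the lift deck's upper face, on which the tyre rests, 75 mm above the table with the deck up and 30 mm when down. The deck measures 108 x 90 mm; two black rubber chocks 10 mm high, in front of and behind the tyre, move with it.
- wheel: Wheel with yellow hub and black tyre, 120 mm diameter, 36 mm wide, about 0.45 kg, loose, with a steel axle 16 mm thick and 104 mm long. Origin at its centre on the axle; own y is the axle. Starts 135 mm above the table in the slots, the tyre's top at 195 mm; lowered it is at 90 mm, the tyre's top at 150 mm.
- pump_bottle: White bottle, 62 mm diameter, about 170 mm tall, standing; origin under its middle. Not to be disturbed.
- cup_stack: Stack of five black cups with white rims, 78 mm diameter, 125 mm tall, standing; origin under its middle. Not to be disturbed.
- wrench: Steel wrench 170 mm long, lying flat on the table. Not to be disturbed.
There are look-alikes about, which are no part of the job. There is more than one size of the stand; the job needs the middle-sized.

How it is judged (in metres and radians):
On the way, in this order (a step that is already met when the one before it is completed fails the run):
1. the cam lever is flipped open (beyond 1.45 rad) while the wheel is still up in the slots on the raised deck (value of joint cam_lever above 1.45 rad and value of joint deck below 0.01 m and z of wheel in the frame of stand above 0.122 m), for 0.1 s.
2. the wheel is lowered with the deck until its axle is below the slots (value of joint deck above 0.038 m and z of wheel in the frame of stand below 0.1 m), for 0.2 s.
At the end, for the whole second after the job is handed in: Cam lever open beyond 1.45 rad of its 1.75; deck down by more than 38 of its 45 mm; the wheel at rest on the deck, its centre 82 to 100 mm above the table (the axle clear below the slots) and within 15 mm of the slots sideways, its axle within 0.2 rad of the stand's y (upright, not turned) (all of step 2 and value of joint cam_lever above 1.45 rad and z of wheel in the frame of stand above 0.082 m and horizontal distance between wheel and stand below 0.015 m and angle between the y axis of wheel and the y axis of stand, either way round below 0.2 rad and linear speed of wheel below 0.02 m/s and velocity of joint deck below 0.01 m/s); the robot touches nothing.
It fails at once if the wheel falls or is slammed down (faster than 0.35 m/s) (linear speed of wheel above 0.35 m/s).
It fails at once if the bottle, the cups or the wrench are disturbed (moved more than 20 mm) (distance of any of pump_bottle, cup_stack, wrench from where it was at the start of the episode above 0.02 m).
It also fails if it takes over 48 s, if anything falls off the work surface, if the arm or the gripper's body presses on something with over 40 N, if the wrist force passes 120 N, or if a joint passes its speed limit or range.

### The arm

A 6-joint arm with a two-finger parallel gripper is mounted at the origin on the work surface. World frame = base frame: x ahead of the robot, y to its left, z up, the work surface at z = 0. Lengths are in mm, angles in rad, forces in N, time in s.
With the tool pointing down it reaches from about 350 to 725 mm from the base axis. Payload 6 kg.
Tool frame: the origin (TCP) lies between the finger pads; the fingertips stand 17 mm ahead of it and the grasp point (between the pads) lies 2 mm behind it (manip.tip_extent is the z of the fingertips in the tool frame, in mm); z points along the fingers, y is the line along which they close (so a half turn about z gives the same grasp; the last joint's range is limited). The gripper opens to 85 mm and grips with 20 to 120 N. Pads are 22 mm wide; open, the fingers measure 114 mm over their backs; the gripper's body (76 mm by 85 mm) begins 54 mm behind the grasp point. The pads swing forward as they close: fully open they stand 13 mm farther back than shut.
Start: joints at [1.55, 0.04, 0.085, 0, -1.615, -0.334], TCP at [208.415, 562.618, 248.261] pointing down, gripper open.
Joint ranges: [-2.56, 2.56], [-1.29, 2.01], [-1.08, 1.49], [-3.29, 1.98], [-2.81, -0.18], [-2.99, 2.99]. Speed limits (rad/s): [2.57, 2.57, 3.01, 3.14, 3.14, 3.14].

### API

Orientations are given as a rotation vector (axis times angle).
In Python, from rig import manip gives the robot as it stands.
- The arm moves only by the tool apply_moves, never from a script. Its argument "plan" is a list that holds one entry, the list of rows, each a list of 6 numbers: the shift along the tool's x, y, z in m, then the turn, a rotation vector about the tool's x, y, z in rad. In form: [[[dx, dy, dz, rx, ry, rz], ...]]. A call has 1 to 10 rows; each row shifts and turns the commanded pose from where the row before left it, along the tool's axes as they then stand; what a row does not reach is not made up. A row lasts 1/10 s, in which the tool goes at most 50 mm and 8.59 degrees, less where a joint would pass 70% of its speed; a pose out of reach is approached as far as the arm can. A call is refused whole if a number of a shift passes 0.05 or a number of a turn 0.15, either way. A call with a gripper value outside its range is refused whole. "gripper" is the closure, from 0 (fully open) to 1 (shut), set as the call begins (left out, the last holds). The fingers move at their own pace and stop on an object; the grip force is fixed at half the most. Time passes only in rows, so rows that do not move let the fingers close. It gives the time, the measured TCP pose, the force, the opening and the grip force at its end, in the units of the state.
- manip.get_state(): the state, without advancing time (a new reading comes with each control period).
- manip.grab_frame(name): name is "side" or "top"; returns the picture (480x640x3 uint8, red, green, blue); there is no depth.
- manip.calibration(name): a dict with "camera_matrix" (3x3 intrinsics, pixels), "rvec" (rotation vector, rad) and "tvec" (3), from world to camera coordinates, as OpenCV has them. Camera axes: x right, y down, z forward; pixel columns grow to the right and rows downward; lengths in mm; the calibration is good to about 2 mm. A picture is of the moment at which its call begins. calibration takes no time and is no camera call.
- manip.close_job(): hands the job in; it is judged then, once.
Trained networks look in the newest picture that a camera, given by its name, has taken for a name from the list of things; names that differ only in an ending like _2 or _b are one class to them, and where a whole thing is asked for, a point or a joint stands for the part that bears it (a point fixed in the world has none). Each returns a list of dicts, best first, with "confidence" (0 to 1); they miss things now and then, are a little off and sometimes report something else, mostly with a low value. They report only what shows in the picture. A call takes as long as a camera call. They do not tell look-alikes from the thing itself.
- manip.search_frame(target, camera): "centre" ([x, y, z] in mm, in the coordinates of the camera as it stood for that picture, good to about 4 mm: the middle of the surface that is visible of it).
- manip.regions_of(target, camera): "region" (480x640 bool, what is visible of it).
- manip.spot_point(target, camera): "centre" ([x, y, z] in mm, in the coordinates of the camera as it stood for that picture, good to about 4 mm: a listed point, or the origin of a listed thing).
The state is a dict: "time": time; "qpos": joint angles; "qd": joint speeds; "joint_efforts": joint torques, N m; "tcp_pos": TCP position; "tool_rot": TCP orientation; "contact_force": force on the tool from outside, world axes, zero at the start; "moment": the same for the moment, N m; "finger_gap": finger opening in mm; "finger_force": force on a finger pad.
Only numpy, scipy, OpenCV 4.12 (cv2) and the standard library are available. Lean on these libraries where they do the work, as an engineer would, in place of code of your own. Each camera call takes 0.05 s, during which the arm holds its last target. There are 200 camera calls.

## Working session

There is one attempt and no reset: what is moved stays moved. The work goes in short steps, Python scripts to look and compute and a tool call to move; the robot and the scene stay as the last step left them, time stands still between calls to the robot, and variables do not carry over. Pictures are saved under pics/ and viewed, at most 10 in all, crops included, and the job is handed in when it is done.

Besides the shell and the picture viewer there is one more tool, called after ">>>" as name(argument=value, ...) on one line, values as JSON. apply_moves: Moves the arm, as the interface text tells. Its arguments: {"type":"object","properties":{"plan":{"type":"array"},"gripper":{"type":"number"}},"required":["plan"]}

```bash
mkdir -p pics; cat > h.py <<'E'
import numpy as np, cv2
from rig import manip
def w(p,c):
    k=manip.calibration(c);R=cv2.Rodrigues(np.array(k["rvec"],float))[0]
    return R.T@(np.array(p,float)-np.array(k["tvec"],float).ravel())
def px(P,c):
    k=manip.calibration(c)
    return cv2.projectPoints(np.array([P],float),np.array(k["rvec"],float),np.array(k["tvec"],float),np.array(k["camera_matrix"],float),None)[0].ravel().round(0)
E
python3 - <<'E'
from h import *
ims=[]
for c in("side","top"):
    im=manip.grab_frame(c)[:,:,::-1];cv2.imwrite(f"pics/{c}0.png",im)
    for t in("slot_seat","lever_bar","lever_pivot","deck_top","wheel","stand","pump_bottle","cup_stack","wrench"):
        for d in manip.spot_point(t,c):
            if d["confidence"]>.2:
                P=w(d["centre"],c);print(c,t,round(d["confidence"],2),P.round(0),px(P,c))
s=manip.get_state();print(s["time"],s["tcp_pos"],s["tool_rot"],manip.tip_extent)
E
```

```text
side slot_seat 0.86 [ 599. -118.  134.] [343. 212.]
side slot_seat 0.81 [507. 388. 187.] [389. 423.]
side slot_seat 0.57 [ 495. -325.   90.] [391. 171.]
side lever_bar 0.72 [ 582. -119.  236.] [352. 173.]
side lever_bar 0.56 [511. 390. 323.] [392. 369.]
side lever_bar 0.48 [ 500. -331.  160.] [391. 145.]
side lever_pivot 0.8 [482. 375. 161.] [405. 424.]
side lever_pivot 0.71 [ 485. -325.   77.] [395. 176.]
side lever_pivot 0.62 [ 581. -122.  113.] [352. 218.]
side deck_top 0.93 [508. 384. 103.] [385. 448.]
side deck_top 0.86 [ 599. -121.   78.] [343. 230.]
side deck_top 0.68 [ 493. -324.   54.] [391. 183.]
side wheel 0.82 [ 600. -119.  131.] [343. 212.]
side stand 0.92 [ 495. -321.   -1.] [389. 201.]
side stand 0.69 [ 600. -123.   -2.] [343. 255.]
side pump_bottle 0.56 [602.  97.  -1.] [335. 333.]
side cup_stack 0.72 [ 672. -335.   -1.] [320. 195.]
side wrench 0.93 [414.  68.  -0.] [429. 325.]
top slot_seat 0.65 [510. 391. 184.] [187. 286.]
top slot_seat 0.6 [ 498. -324.   89.] [490. 283.]
top lever_bar 0.73 [512. 394. 318.] [168. 286.]
top lever_bar 0.61 [ 583. -120.  232.] [413. 247.]
top lever_bar 0.45 [ 497. -322.  155.] [497. 283.]
top lever_pivot 0.95 [486. 379. 160.] [195. 296.]
top lever_pivot 0.77 [ 484. -326.   78.] [490. 288.]
top lever_pivot 0.65 [ 582. -120.  117.] [406. 250.]
top deck_top 0.89 [ 498. -320.   50.] [484. 282.]
top deck_top 0.84 [510. 388. 104.] [198. 285.]
top wheel 0.76 [ 598. -120.  134.] [407. 243.]
top stand 0.85 [508. 384.  -3.] [209. 286.]
top stand 0.62 [ 493. -326.   -1.] [481. 284.]
top stand 0.57 [ 602. -118.   -2.] [400. 245.]
top cup_stack 0.64 [ 674. -340.   -0.] [483. 215.]
top wrench 0.79 [412.  68.  -0.] [331. 319.]
1.0 [208.42402514 562.61817021 248.2781061 ] [ 3.09221945e+00 -5.54364011e-01  5.29562108e-05] 17.0
```

```bash
python3 - <<'E'
from h import *
s=cv2.imread("pics/side0.png");t=cv2.imread("pics/top0.png")
a=cv2.resize(s[130:290,250:450],None,fx=3,fy=3,interpolation=cv2.INTER_CUBIC)
cv2.imwrite("pics/sc.png",a)
b=cv2.resize(t[190:310,330:490],None,fx=5,fy=5,interpolation=cv2.INTER_CUBIC)
cv2.imwrite("pics/tc.png",b)
E
```

```text
(no output)
```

View pics/side0.png

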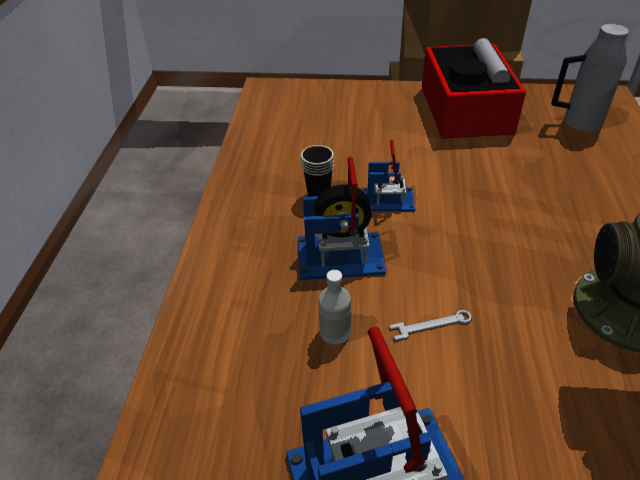

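View pics/sc.png

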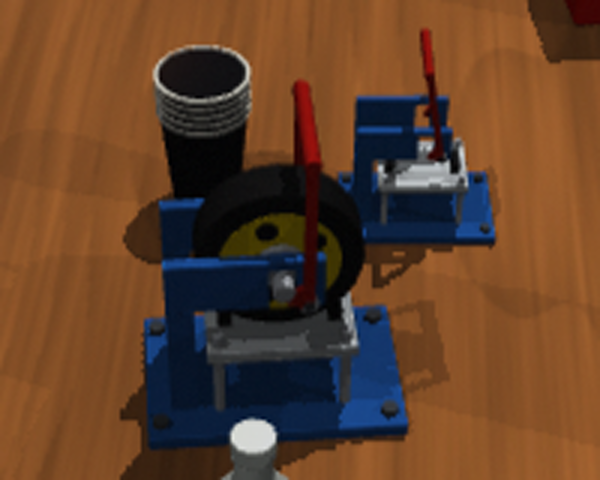

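View pics/tc.png

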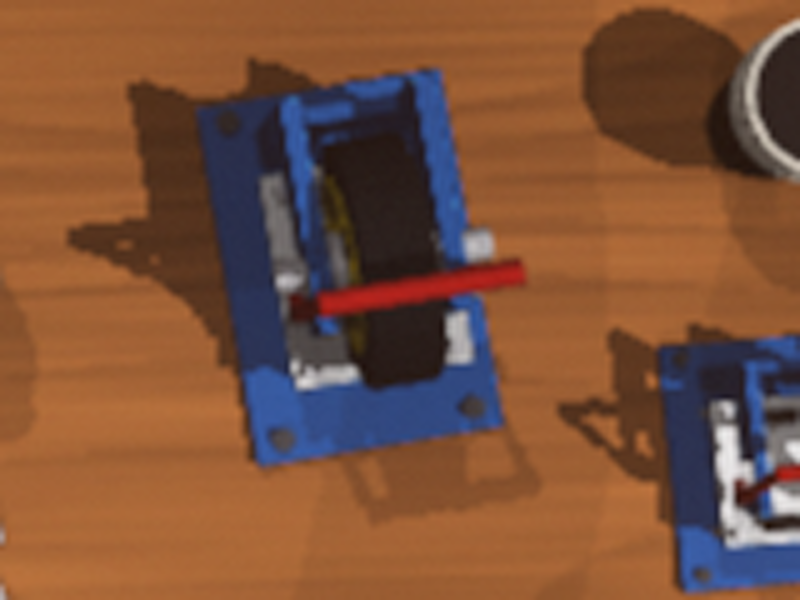

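```bash
cat >> h.py <<'E'
from scipy.spatial.transform import Rotation as Ro
def ray(u,v,z,c):
    k=manip.calibration(c);R=cv2.Rodrigues(np.array(k["rvec"],float))[0];t=np.array(k["tvec"],float).ravel()
    d=R.T@np.linalg.inv(np.array(k["camera_matrix"],float))@[u,v,1];o=-R.T@t
    return o+d*(z-o[2])/d[2]
def delta(P,yaw):
    s=manip.get_state();R=Ro.from_rotvec(s["tool_rot"])
    T=Ro.from_matrix([[np.cos(yaw),np.sin(yaw),0],[np.sin(yaw),-np.cos(yaw),0],[0,0,-1]])
    return (R.inv().apply(np.array(P)-s["tcp_pos"])).round(1),(R.inv()*T).as_rotvec().round(3)
E
python3 - <<'E'
from h import *
f=lambda a,b,z:ray(330+a/5,190+b/5,z,"top")
c=[f(*p,12) for p in((257,465),(200,105),(438,70),(500,425))]
print(np.round(c,0));
for d in(c[1]-c[0],c[2]-c[3]):print(np.arctan2(d[1],d[0]))
d=f(300,302,235)-f(522,272,235);print(np.arctan2(-d[0],d[1]),f(300,302,235),f(522,272,235))
for P in([330,260,300],[620,-115,300]):print(delta(P,0.16-np.pi/2))
E
```

```text
[[ 503.  -66.   12.]
 [ 691.  -42.   12.]
 [ 706. -167.   12.]
 [ 520. -192.   12.]]
0.12335344753239666
0.1321945459323707
0.10684681303828598 [576.41311043 -68.08736081 235.        ] [ 586.89292671 -165.79646011  235.        ]
(array([219.1, 241.5, -51.7]), array([ 0.   , -0.   ,  1.056]))
(array([621.3, 492.4, -51.7]), array([ 0.   , -0.   ,  1.056]))
```

>>> apply_moves(plan=[[[0, 0, -0.007, 0, 0, 0.136], [0, 0, -0.007, 0, 0, 0.136], [0, 0, -0.007, 0, 0, 0.136], [0, 0, -0.007, 0, 0, 0.136], [0, 0, -0.007, 0, 0, 0.136], [0, 0, -0.007, 0, 0, 0.136], [0, 0, -0.007, 0, 0, 0.136], [0, 0, -0.007, 0, 0, 0.136]]], gripper=1)

```text
time: 1.8
tcp_pos: [208.4, 562.6, 304.6]
tool_rot: [2.353, -2.081, 0.0]
contact_force: [0.3, -0.1, -0.7]
finger_gap: -0.2
finger_force: 0.0
```

```bash
python3 - <<'E'
from h import *
for P in([330,260,300],[620,-116,300]):print(delta(P,0.125-np.pi/2))
s=manip.get_state();print(s["tcp_pos"],s["finger_gap"],s["contact_force"])
E
```

```text
(array([315.2, -83.7,   4.6]), array([ 0.   , -0.   , -0.003]))
(array([ 723.8, -325.7,    4.6]), array([ 0.   , -0.   , -0.003]))
[208.4007302  562.62949816 304.56169263] -0.16662177481796953 [ 0.33438751 -0.05830998 -0.70419757]
```

>>> apply_moves(plan=[[[0.0394, -0.0105, 0, 0, 0, 0], [0.0394, -0.0105, 0, 0, 0, 0], [0.0394, -0.0105, 0, 0, 0, 0], [0.0394, -0.0105, 0, 0, 0, 0], [0.0394, -0.0105, 0, 0, 0, 0], [0.0394, -0.0105, 0, 0, 0, 0], [0.0394, -0.0105, 0, 0, 0, 0], [0.0394, -0.0105, 0, 0, 0, 0]]])

```text
time: 2.6
tcp_pos: [332.2, 259.1, 304.6]
tool_rot: [-2.359, 2.074, 0.0]
contact_force: [1.3, 0.3, 0.6]
finger_gap: 0.3
finger_force: 0.0
```

>>> apply_moves(plan=[[[0.0408, -0.0242, 0, 0, 0, 0], [0.0408, -0.0242, 0, 0, 0, 0], [0.0408, -0.0242, 0, 0, 0, 0], [0.0408, -0.0242, 0, 0, 0, 0], [0.0408, -0.0242, 0, 0, 0, 0], [0.0408, -0.0242, 0, 0, 0, 0], [0.0408, -0.0242, 0, 0, 0, 0], [0.0408, -0.0242, 0, 0, 0, 0], [0.0408, -0.0242, 0, 0, 0, 0], [0.0408, -0.0242, 0, 0, 0, 0]]])

```text
time: 3.6
tcp_pos: [625.0, -115.0, 304.3]
tool_rot: [-2.359, 2.075, -0.0]
contact_force: [1.0, 1.2, 1.5]
finger_gap: 0.2
finger_force: 0.0
```

```bash
python3 - <<'E'
from h import *
print(delta([622,-115,238],0.125-np.pi/2));s=manip.get_state();print(s["tcp_pos"],s["qpos"])
im=manip.grab_frame("side")[100:260,240:440,::-1];cv2.imwrite("pics/s1.png",cv2.resize(im,None,fx=3,fy=3,interpolation=cv2.INTER_CUBIC))
E
```

```text
(array([-0.4,  3. , 66.3]), array([-0.   , -0.   ,  0.003]))
[ 625.01187755 -114.99326184  304.30849268] [ 1.32479643e-01  1.49093537e-01  3.03346371e-01  1.38020834e-04
 -1.72476201e+00 -4.68860156e-03]
```

View pics/s1.png

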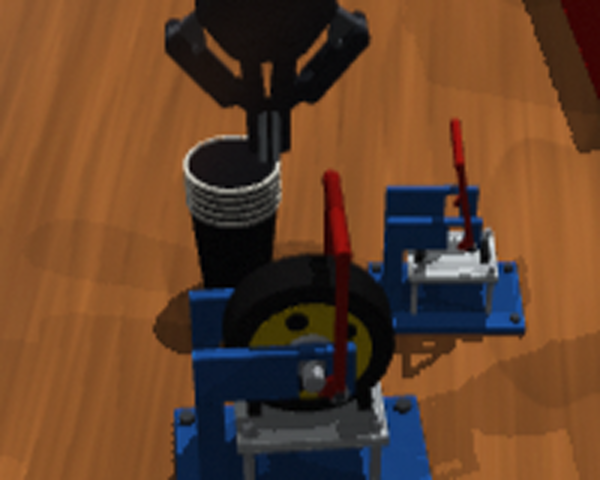

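>>> apply_moves(plan=[[[0, 0, 0.022, 0, 0, 0], [0, 0, 0.022, 0, 0, 0], [0, 0, 0.021, 0, 0, 0], [0, 0.012, 0, 0, 0, 0], [0, 0.012, 0, 0, 0, 0], [0, 0.01, 0.001, 0, 0, 0], [0, 0.01, 0.001, 0, 0, 0]]])

```text
time: 4.35
tcp_pos: [580.1, -118.7, 237.5]
tool_rot: [-2.359, 2.075, -0.001]
contact_force: [1.5, -0.5, -0.8]
finger_gap: 0.1
finger_force: 0.6
```

>>> apply_moves(plan=[[[0, 0.013, 0.002, 0, 0, 0], [0, 0.013, 0.003, 0, 0, 0], [0, 0.013, 0.003, 0, 0, 0], [0, 0.013, 0.007, 0, 0, 0], [0, 0.013, 0.007, 0, 0, 0], [0, 0, 0, 0, 0, 0]]])

```text
time: 4.95
tcp_pos: [514.6, -127.0, 215.0]
tool_rot: [2.359, -2.075, -0.001]
contact_force: [0.1, -0.1, 0.2]
finger_gap: 0.2
finger_force: 0.0
```

```bash
python3 - <<'E'
from h import *
im=manip.grab_frame("side")[100:260,240:440,::-1];cv2.imwrite("pics/s2.png",cv2.resize(im,None,fx=3,fy=3,interpolation=cv2.INTER_CUBIC))
for d in manip.spot_point("lever_bar","side"):print(d["confidence"],w(d["centre"],"side"))
E
```

```text
0.75 [507.01195083 390.35306699 322.30780332]
0.59 [ 496.98217101 -133.92392261  201.6983025 ]
```

View pics/s2.png

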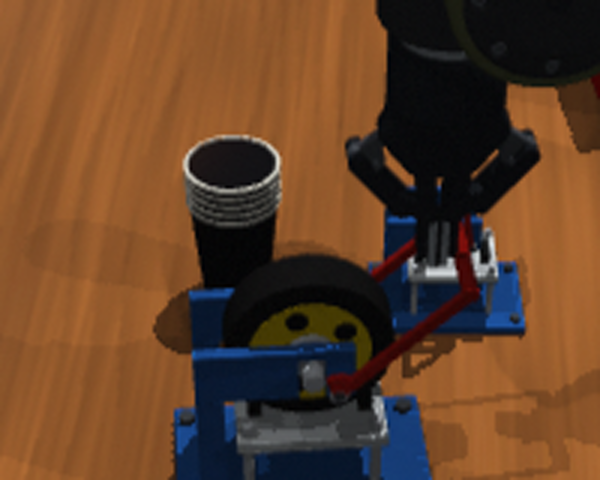

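>>> apply_moves(plan=[[[0, 0.01, 0.008, 0, 0, 0], [0, 0.01, 0.008, 0, 0, 0], [0, 0.009, 0.014, 0, 0, 0], [0, 0.008, 0.014, 0, 0, 0], [0, 0.004, 0.011, 0, 0, 0], [0, 0.003, 0.01, 0, 0, 0], [0, 0.001, 0.006, 0, 0, 0], [0, 0, 0, 0, 0, 0]]])

```text
time: 5.85
tcp_pos: [475.1, -132.4, 145.4]
tool_rot: [-2.355, 2.07, -0.011]
contact_force: [12.2, -1.4, -3.0]
finger_gap: -0.3
finger_force: 5.4
```

```bash
python3 - <<'E'
from h import *
im=manip.grab_frame("side")[120:260,260:460,::-1];cv2.imwrite("pics/s3.png",cv2.resize(im,None,fx=4,fy=4,interpolation=cv2.INTER_CUBIC))
for d in manip.spot_point("lever_bar","side"):print(d["confidence"],w(d["centre"],"side"))
manip.grab_frame("top")
for d in manip.spot_point("lever_bar","top"):print(d["confidence"],w(d["centre"],"top"))
E
```

```text
0.81 [ 464.97414651 -140.14119425  124.80076092]
0.6 [512.35889435 389.0459158  319.22372312]
0.49 [ 6.74250428e+02 -3.39038674e+02 -6.53973794e-01]
0.28 [ 602.74572209 -117.15932868  107.64363939]
0.59 [513.2036762  393.14349439 321.75540674]
0.52 [ 496.9851761  -318.65153226  154.79256568]
```

View pics/s3.png

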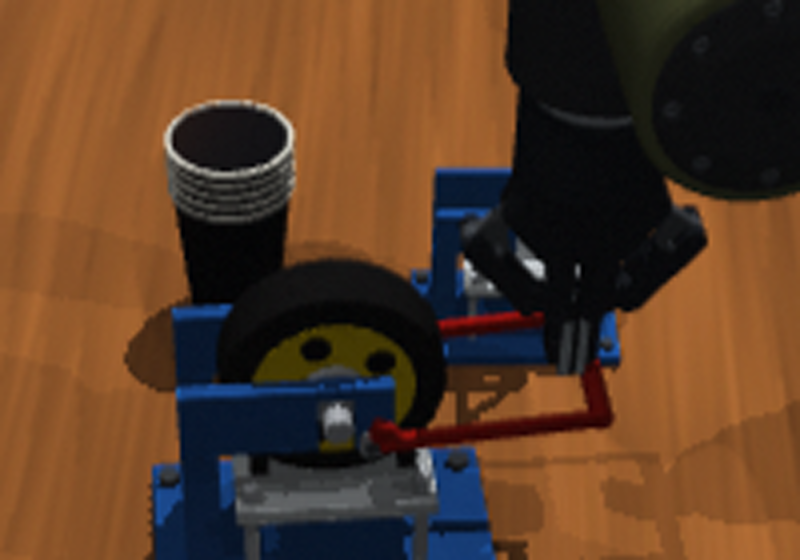

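>>> apply_moves(plan=[[[0, -0.005, 0, 0, 0, 0], [0, -0.003, -0.008, 0, 0, 0], [0, 0, -0.012, 0, 0, 0], [0, 0.008, 0, 0, 0, 0], [0, 0.008, 0, 0, 0, 0], [0, 0, 0.01, 0, 0, 0], [0, 0, 0.008, 0, 0, 0], [0, 0, 0.004, 0, 0, 0], [0, 0, 0.003, 0, 0, 0]]])

```text
time: 6.95
tcp_pos: [462.9, -133.8, 139.2]
tool_rot: [2.358, -2.074, -0.001]
contact_force: [-7.8, 5.0, 14.3]
finger_gap: 0.5
finger_force: 7.1
```

>>> apply_moves(plan=[[[0, 0, -0.01, 0, 0, 0], [0, 0, -0.03, 0, 0, 0], [0, 0, -0.03, 0, 0, 0], [0, 0, -0.03, 0, 0, 0], [0, -0.02, 0, 0, 0, 0], [0, -0.03, 0, 0, 0, 0], [0, -0.03, 0, 0, 0, 0], [0.001, -0.03, 0, 0, 0, 0], [0.001, -0.028, 0, 0, 0, 0], [0, 0, 0, 0, 0, 0]]])

```text
time: 7.95
tcp_pos: [602.5, -117.6, 237.0]
tool_rot: [2.357, -2.073, -0.004]
contact_force: [-1.6, 0.3, -1.3]
finger_gap: 0.1
finger_force: 0.0
```

```bash
python3 - <<'E'
from h import *
im=manip.grab_frame("side")[120:260,260:460,::-1];cv2.imwrite("pics/s4.png",cv2.resize(im,None,fx=4,fy=4,interpolation=cv2.INTER_CUBIC))
for t in("lever_bar","wheel"):
  for d in manip.spot_point(t,"side"):print(t,d["confidence"],w(d["centre"],"side"))
print(manip.get_state()["tcp_pos"])
E
```

```text
lever_bar 0.82 [ 462.95620968 -138.56036662  117.5324107 ]
lever_bar 0.72 [512.90452269 388.81817534 324.53977654]
lever_bar 0.54 [ 499.7072799  -329.11290965  155.06609132]
wheel 0.63 [ 601.26759116 -119.27520541  131.56075031]
[ 600.4821016  -118.18588529  239.36282152]
```

View pics/s4.png

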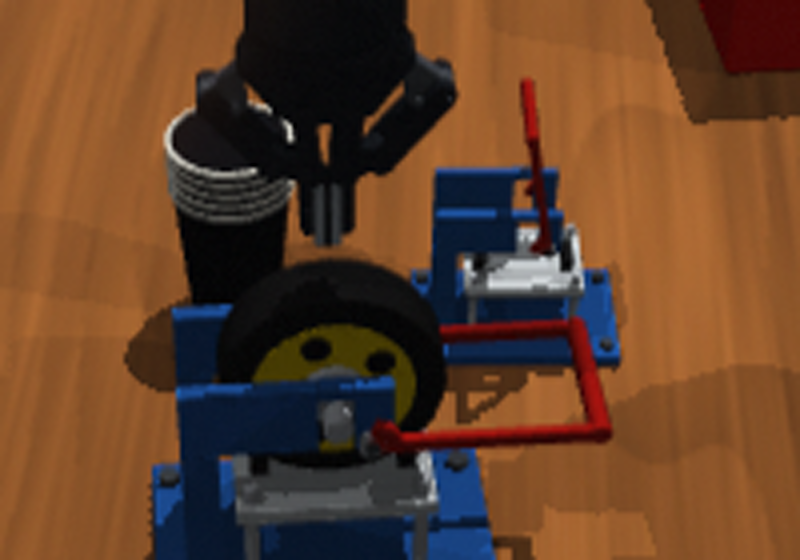

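>>> apply_moves(plan=[[[0, 0, 0.012, 0, 0, 0], [0, 0, 0.01, 0, 0, 0], [0, 0, 0.005, 0, 0, 0], [0, 0, 0.004, 0, 0, 0], [0, 0, 0.004, 0, 0, 0], [0, 0, 0.004, 0, 0, 0], [0, 0, 0.004, 0, 0, 0]]])

```text
time: 8.8
tcp_pos: [601.2, -118.3, 198.7]
tool_rot: [-2.358, 2.073, -0.006]
contact_force: [-0.5, 2.1, 7.3]
finger_gap: 0.2
finger_force: 3.7
```

Wheel is sinking (7 N). Continuing.

>>> apply_moves(plan=[[[0, 0, 0.004, 0, 0, 0], [0, 0, 0.004, 0, 0, 0], [0, 0, 0.004, 0, 0, 0], [0, 0, 0.004, 0, 0, 0], [0, 0, 0.004, 0, 0, 0], [0, 0, 0.003, 0, 0, 0], [0, 0, 0.003, 0, 0, 0], [0, 0, 0.001, 0, 0, 0]]])

```text
time: 9.6
tcp_pos: [601.0, -118.2, 171.0]
tool_rot: [-2.358, 2.073, -0.004]
contact_force: [-1.8, 0.9, 5.3]
finger_gap: -0.1
finger_force: 2.8
```

>>> apply_moves(plan=[[[0, 0, 0.002, 0, 0, 0], [0, 0, 0.002, 0, 0, 0], [0, 0, 0.001, 0, 0, 0], [0, 0, 0.001, 0, 0, 0], [0, 0, 0, 0, 0, 0]]])

```text
time: 10.1
tcp_pos: [601.8, -118.4, 167.0]
tool_rot: [-2.357, 2.072, -0.009]
contact_force: [0.7, 1.7, 10.2]
finger_gap: -0.1
finger_force: 5.2
```

Force rising near the stop; a touch more, then retreat.

>>> apply_moves(plan=[[[0, 0, 0.001, 0, 0, 0], [0, 0, 0.001, 0, 0, 0], [0, 0, 0, 0, 0, 0]]])

```text
time: 10.4
tcp_pos: [602.6, -118.6, 167.0]
tool_rot: [-2.356, 2.071, -0.013]
contact_force: [-0.8, 2.3, 15.7]
finger_gap: 0.2
finger_force: 7.8
```

>>> apply_moves(plan=[[[0, 0, -0.005, 0, 0, 0], [0, 0, -0.02, 0, 0, 0], [0, 0, -0.04, 0, 0, 0], [0, 0, -0.04, 0, 0, 0], [0, 0, -0.03, 0, 0, 0], [0, 0, 0, 0, 0, 0], [0, 0, 0, 0, 0, 0], [0, 0, 0, 0, 0, 0]]])

```text
time: 11.2
tcp_pos: [600.1, -117.9, 294.5]
tool_rot: [2.358, -2.074, -0.004]
contact_force: [0.3, 0.0, -1.0]
finger_gap: -0.2
finger_force: 0.0
```

```bash
python3 - <<'E'
from h import *
im=manip.grab_frame("side")[120:260,260:460,::-1];cv2.imwrite("pics/s5.png",cv2.resize(im,None,fx=4,fy=4,interpolation=cv2.INTER_CUBIC))
for t in("lever_bar","wheel","deck_top"):
  for d in manip.spot_point(t,"side"):print(t,d["confidence"],w(d["centre"],"side").round(0))
E
```

```text
lever_bar 0.86 [ 463. -137.  116.]
lever_bar 0.75 [509. 391. 322.]
lever_bar 0.6 [ 500. -332.  156.]
lever_bar 0.37 [605.  96.  -3.]
wheel 0.68 [ 603. -119.   89.]
deck_top 0.75 [ 496. -324.   51.]
deck_top 0.72 [ 601. -122.   33.]
deck_top 0.69 [509. 385. 101.]
deck_top 0.4 [ 601. -119.  133.]
```

View pics/s5.png

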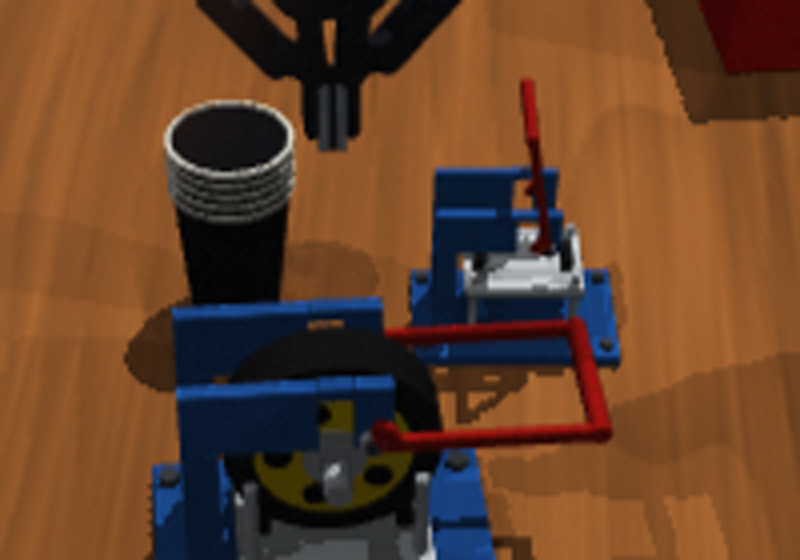

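The picture shows the wheel down and upright, with its axle (crop 335,480) below the slots. The lever lies open and the gripper is clear of everything.

```bash
python3 -c "
from rig import manip
print(manip.close_job())"
```

```text
the job is handed in; nothing more can be done
None
```

I handed the job in at about 11 s of the 48 s allowed; the hand-in gave no verdict. In the last picture the lever was fully open, the wheel stood upright on the lowered deck with its centre about 89 mm up, the gripper was clear, and nothing had gone near the bottle, cups or wrench.

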